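Free the glue press and hold the boards under pressure

TASK

The glued boards in the bench press need steady pressure: swing the orange-handled cam lever all the way round, away from its locked position, to free the ram, then push the ram's black palm knob down until the red pointer stands inside the green band on the scale, without pushing it past the band. The ram springs back up, so keep pushing it: the job finishes while you are still holding it there. Do not disturb the chisel, clamp, offcut and glue bottle lying about.

Things in the scene. Friction and masses are not known exactly. Their poses are not given: they have to be found in the camera images.
- press: Grey C-frame bench press, fixed. Origin: bench level under the ram's axis; x from the column (robot's side) to the front with the white scale, y to the lever's side, z up. Foot 200 x 130 mm, glued boards 170 mm long (y) under the head; column and head up to 152 mm high. Scale plate 4 mm thick at x 52, y -61 to -11 mm, up to 216 mm high.
- ram: Ram with black palm knob, 60 mm across, 26 mm thick. Origin: centre of its flat top, 235 mm above the bench at rest. Once the lever is free it goes straight down up to 45 mm (locked: 2 mm), against a spring: push about 4.5 N at first, 0.35 N more per mm (8 N at 10 mm, 17 N at 36 mm). Springs up when let go; carries the red pointer.
- lever (a joint): Cam lever angle about its upright hinge, rad: 0 locked, 1.6 (stop) fully free; starts at 0 to 0.3, stays where left, unblocks the ram near 0.8, counts as free beyond 1.25. Hinge at x 0, y 55 mm in the press's frame, handle axis 90 mm from it: at angle a it stands at (90 sin a, 55 + 90 cos a) mm, so it swings clockwise from above, from +y to +x. 2 to 3 N at the handle moves it.
- lever_handle (a point): Centre of the top of the lever's upright orange round handle: 20 mm in diameter, 40 mm tall, its top 208 mm above the bench, the flat steel arm under it at 168 mm and below.
- pointer (a point): Tip of the red pointer (4 mm high) that goes down with the ram in front of the white scale plate; 200 mm above the bench at rest, 35 mm below the knob's top.
- band_mid (a point): Middle (in height) of the green band on the scale: 12 mm high, so it reaches 6 mm above and below this point. It is set 10 to 36 mm below the pointer's rest height, anew each time, and should not be moved. Its edge lies beside the pointer's path.
- chisel: Wood chisel with a light wooden handle, 265 mm long, 30 mm thick, lying on the bench along its own x; origin: bench level, near the ferrule. Bystander.
- g_clamp: Blue G-clamp lying flat, about 200 x 110 mm, 20 mm high; origin: bench level, inside its jaw. Bystander.
- offcut: Light wood offcut, 90 x 45 x 22 mm; origin: centre of its underside. Bystander.
- glue: White glue bottle with a yellow cap, 52 mm in diameter, 130 mm tall, upright; origin: centre of its underside. Bystander.

How it is judged (in metres and radians):
On the way, in this order (a step that is already met when the one before it is completed fails the run):
1. the cam lever is swung to its free side (value of joint lever above 1.25 rad), for 0.1 s.
2. the red pointer is pushed down into the green band (z of pointer in the frame of band_mid between -0.006 and 0.006 m and value of joint lever above 1.25 rad), for 0.3 s.
At the end, for the whole second after the job is handed in: The robot is still pushing on the ram (more than 4 N), the pointer tip is within 6 mm in height of the middle of the green band, the cam lever is beyond 1.25 rad, and the bystanders are within 30 mm of where they stood (all of step 2 and contact force between any of the fingers, the arm and ram above 4 N and distance of each of chisel, g_clamp, offcut, glue from where it was at the start of the episode below 0.03 m); the arm keeps its last pose, push and grip.
It fails at once if the pointer is pushed more than 6 mm past the lower edge of the green band (z of pointer in the frame of band_mid below -0.012 m).
It fails at once if the green band is shifted on the scale by more than 4 mm (distance of band_mid from where it was at the start of the episode above 0.004 m).
It fails at once if the chisel, clamp, offcut or glue bottle is moved more than 30 mm (distance of any of chisel, g_clamp, offcut, glue from where it was at the start of the episode above 0.03 m).
It also fails if it takes over 40 s, if anything falls off the work surface, if the arm or the gripper's body presses on something with over 40 N, if the wrist force passes 120 N, or if a joint passes its speed limit or range.

ROBOT

A 6-joint arm with a two-finger parallel gripper is mounted at the origin on the work surface. World frame = base frame: x ahead of the robot, y to its left, z up, the work surface at z = 0. Lengths are in m, angles in degrees, forces in N, time in s.
With the tool pointing down it reaches from about 0.4 to 0.825 m from the base axis. Payload 7 kg.
Tool frame: the origin (TCP) lies midway between the tips of the shut fingers; the grasp point (between the pads) lies 19 mm behind it; z points along the fingers, y is the direction in which the jaws open and shut (so a half turn about z gives the same grasp; the last joint's range is limited). The gripper opens to 88 mm and grips with 3 to 60 N. Pads are 19 mm wide; open, the fingers measure 130 mm over their backs; the gripper's body (78 mm by 193 mm) begins 47 mm behind the grasp point.
Start: joints at [-59.41, 20.546, 0.682, 0, -70.136, -16.507], TCP at [0.164, -0.655, 0.227] pointing down, gripper open.
Joint ranges: [-176.03, 176.03], [-82.01, 121.73], [-58.28, 71.71], [-173.87, 95.51], [-174.79, -0.11], [-173.66, 173.66]. Speed limits (degrees/s): [136.94, 136.94, 172.46, 180, 180, 180].

INTERFACE

Orientations are given as a 3x3 rotation matrix whose columns are the frame's x, y, z axes.
In Python, from rig import robot gives the robot as it stands. Calls block until the motion is done:
- robot.goto(position, orientation): joint-space move of the TCP to a pose.
- robot.servo_line(position, ori=None, speed=0.15): straight line of the TCP; ori=None keeps the orientation; speed is the mean speed in m/s.
- robot.movej(angles): joint-space move.
- robot.move_gripper(opening): opening from 0.0 (shut) to 1.0 (fully open); the grip force is fixed at half the most; returns when the fingers have stopped.
- robot.dwell(seconds).
- robot.ik(position, orientation): joint angles nearest the present ones, or None.
- robot.grab_frame(name): name is "scene" or "top"; returns (picture, depth): 384x512x3 uint8, red, green, blue; 384x512 float32, m along the optical axis (not along the pixel's ray), 0 where there is no reading.
- robot.camera_info(name): a dict with "vfov" (degrees; the focal length in pixels is half the picture's height over the tangent of half this angle, whatever the lens; pixels are square), "cx", "cy" (the principal point, pixels), "view" (4x4, takes a point from world to camera coordinates). Camera axes: x right, y down, z forward; pixel columns grow to the right and rows downward; lengths in m; the calibration is good to about 2 mm. A picture is of the moment at which its call begins. camera_info takes no time and is no camera call.
A pose or a line that the arm cannot do raises robot.Unreachable and nothing moves.
- robot.job_done(): hands the job in, once; it reports no verdict.
Readings, each from a call of its own:
- robot.read_t(): time.
- robot.read_qpos(): joint angles.
- robot.read_qvel(): joint speeds.
- robot.read_effort(): joint torques, N m.
- robot.read_position(): TCP position.
- robot.read_tcp_rot(): TCP orientation.
- robot.read_force(): force on the tool from outside, world axes, zero at the start.
- robot.read_ft_torque(): the same for the moment, N m.
- robot.read_grip_width(): opening from 0.0 (shut) to 1.0 (fully open).
Only numpy, scipy, OpenCV 4.12 (cv2) and the standard library are available. Lean on these libraries where they do the work, as an engineer would, in place of code of your own. Each camera call takes 0.05 s, during which the arm holds its last target.

## Working session

There is one attempt and no reset: what is moved stays moved. The work goes in short steps, each a Python script; the robot and the scene stay as the last script left them, time stands still between calls to the robot, and variables do not carry over. Pictures are saved under pics/ and viewed, and the job is handed in when it is done.

```bash
ls; mkdir -p pics
cat > h.py <<'E'
import numpy as np, cv2
from rig import robot
def snap(n,f):
    im,d=robot.grab_frame(n); np.savez('pics/'+f+'.npz',im=im,d=d)
    cv2.imwrite('pics/'+f+'.png',im[:,:,::-1]); return im,d
def deproj(n,d,u,v,z=None):
    c=robot.camera_info(n); f=192/np.tan(np.radians(c['vfov']/2))
    z=d[int(round(v)),int(round(u))] if z is None else z
    p=np.array([(u-c['cx'])/f*z,(v-c['cy'])/f*z,z,1]); return (np.linalg.inv(c['view'])@p)[:3]
def proj(n,P):
    c=robot.camera_info(n); f=192/np.tan(np.radians(c['vfov']/2))
    q=np.array(c['view'])@np.append(P,1); return f*q[0]/q[2]+c['cx'],f*q[1]/q[2]+c['cy']
def crop(f,u0,v0,u1,v1,s,out):
    im=cv2.imread('pics/'+f+'.png')[v0:v1,u0:u1]
    cv2.imwrite('pics/'+out+'.png',cv2.resize(im,None,fx=s,fy=s,interpolation=cv2.INTER_CUBIC))
E
python3 - <<'E'
from h import *
print(robot.read_t())
for n in('scene','top'):
    snap(n,n+'0'); print(robot.camera_info(n))
print(robot.read_tcp_rot())
E
```

```text
pics
0.0
{'vfov': 51.96900634297329, 'cx': 257.1484258244588, 'cy': 186.73543245999923, 'view': array([[ 0.63336055,  0.77361604,  0.01930396, -0.37733741],
       [ 0.58413723, -0.46157462, -0.66763206, -0.23835146],
       [-0.50758065,  0.43412797, -0.74424108,  1.35270205],
       [ 0.        ,  0.        ,  0.        ,  1.        ]])}
{'vfov': 48.13862968037574, 'cx': 261.9839884214734, 'cy': 191.33995857758603, 'view': array([[-0.00558863, -0.99996902,  0.00554293,  0.01308843],
       [-0.99701501,  0.0051451 , -0.07703639,  0.58070089],
       [ 0.07700548, -0.00595691, -0.99701287,  1.43994484],
       [ 0.        ,  0.        ,  0.        ,  1.        ]])}
[[-9.69968926e-01 -2.43228279e-01 -5.35448306e-04]
 [-2.43228800e-01  9.69967949e-01  1.38905971e-03]
 [ 1.81509092e-04  1.47758121e-03 -9.99998892e-01]]
```

View pics/scene0.png

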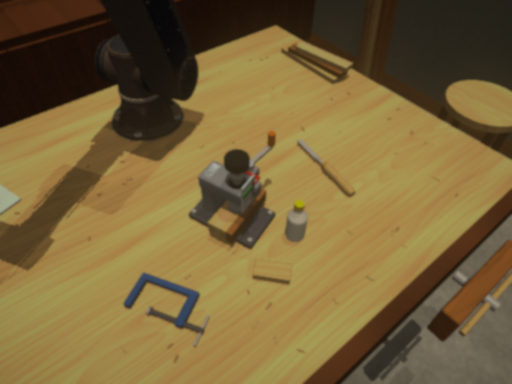

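View pics/top0.png

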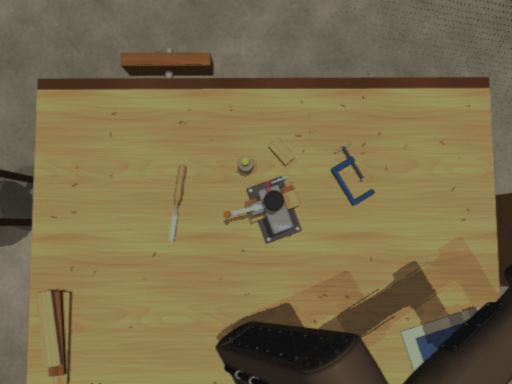

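The scene view shows the press near (235,190) with its orange handle at (271,138). In the top view the knob is at (273,201) and the handle at (227,214). The glue is at (245,165), the offcut at (281,151), the clamp at (350,180) and the chisel at (178,205). I'll enlarge these.

Run:
```python
from h import *
crop('scene0',180,120,320,250,5,'c1'); crop('top0',205,140,315,250,5,'c2')
for n,u,v in [('top',273,201),('top',227,214),('top',245,163),('scene',237,156),('scene',271,134),('top',281,151)]:
    d=np.load('pics/'+n+'0.npz')['d']; print(n,u,v,deproj(n,d,u,v).round(4))
```

```text
top 273 201 [ 0.5362 -0.0206  0.2327]
top 227 214 [0.4998 0.1148 0.2091]
top 245 163 [0.6625 0.0638 0.1313]
scene 237 156 [ 0.5404 -0.0197  0.2341]
scene 271 134 [0.508  0.1116 0.2085]
top 281 151 [ 0.7184 -0.0558  0.0267]
```

View pics/c1.png

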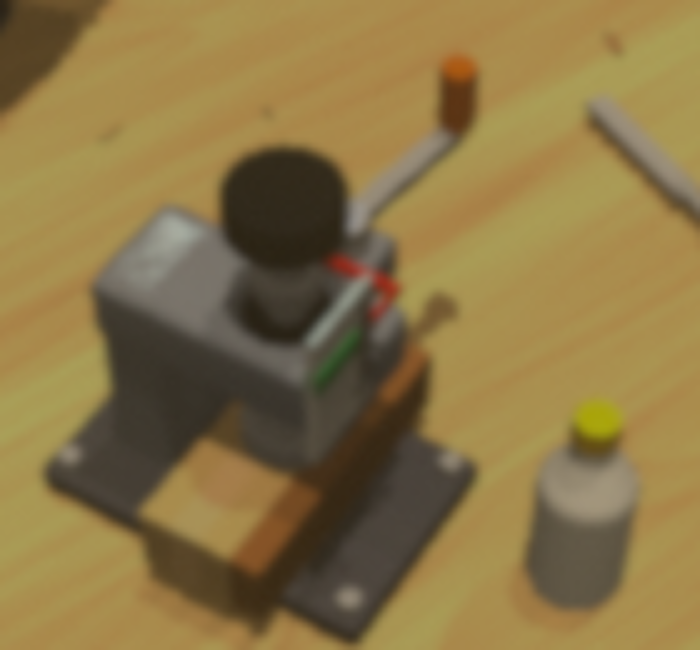

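View pics/c2.png

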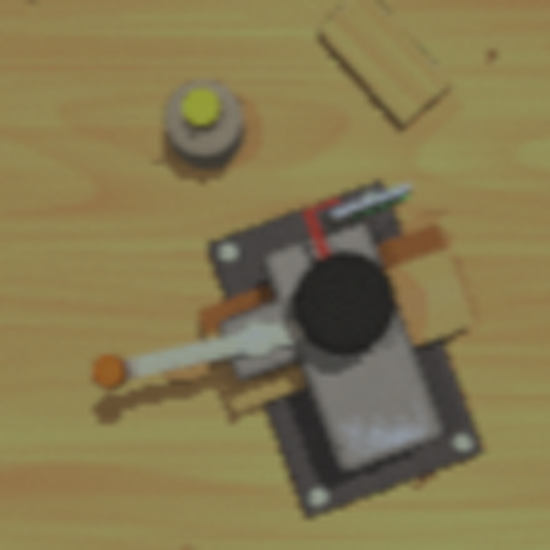

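```bash
cat >> h.py <<'E'
def ray(n,u,v):
    c=robot.camera_info(n); T=np.linalg.inv(c['view']); o=T[:3,3]; p=deproj(n,None,u,v,1.0); return o,p-o
def onz(n,u,v,z):
    o,d=ray(n,u,v); return o+d*(z-o[2])/d[2]
def o(p,c0): return (p+.5)/5-.5+c0
E
python3 - <<'E'
from h import *
T=lambda p,z:onz('top',o(p[0],205),o(p[1],140),z).round(4)
S=lambda p,z:onz('scene',o(p[0],180),o(p[1],120),z).round(4)
print('knob',T((344,303),.235),S((285,182),.235))
print('handle',T((109,369),.208),S((459,66),.208))
bo={'bl':(318,497),'br':(462,441),'fl':(228,251)}
d=np.load('pics/top0.npz')['d']
for k,p in bo.items(): print(k,T(p,.015),deproj('top',d,o(p[0],205),o(p[1],140)))
d=np.load('pics/scene0.npz')['d']
print('bolts scene',S((72,455),.015),S((348,598),.015),S((450,460),.015))
im=np.load('pics/scene0.npz')['im']
crop('scene0',225,165,275,215,14,'c3')
E
```

```text
knob [ 0.5384 -0.0217  0.235 ] [ 0.5406 -0.021   0.235 ]
handle [0.5016 0.1166 0.208 ] [0.5047 0.1157 0.208 ]
bl [ 0.4192 -0.0102  0.015 ] [ 0.41923582 -0.01019949  0.0173591 ]
br [ 0.4564 -0.1084  0.015 ] [ 0.45649769 -0.10778636  0.02187698]
fl [0.5868 0.0502 0.015 ] [0.586389   0.0500754  0.02033796]
bolts scene [ 0.4532 -0.1045  0.015 ] [ 0.6189 -0.0456  0.015 ] [0.5831 0.0537 0.015 ]
```

View pics/c3.png

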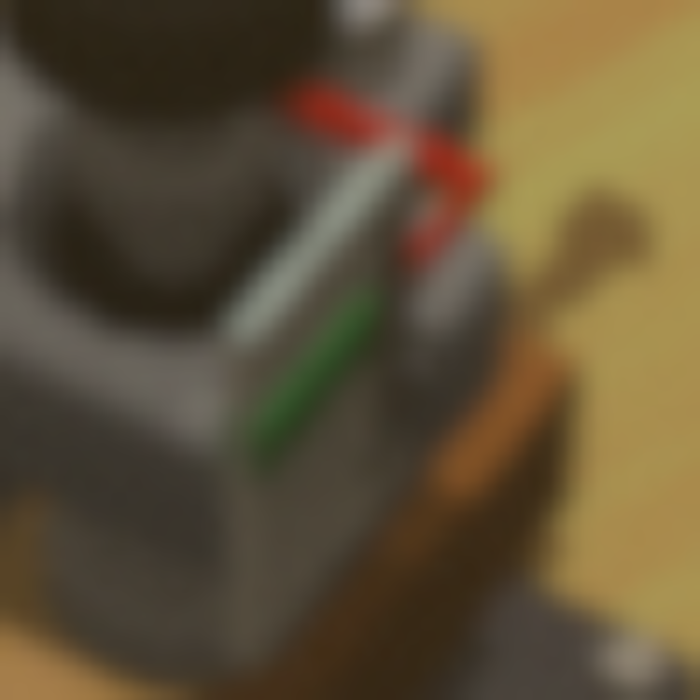

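Press is at about (0.5395, -0.021) with yaw about 20°, and the lever is at about 0.14 rad. I'll push the handle along its arc with shut fingers. The knob, scale and glue all stay clear of that path.

```bash
cat >> h.py <<'E'
P0=np.array([.5395,-.0213,0]); YAW=np.radians(19.9)
Rp=np.array([[np.cos(YAW),-np.sin(YAW),0],[np.sin(YAW),np.cos(YAW),0],[0,0,1]])
W=lambda p:P0+Rp@np.array(p)
def ori(a): # tool y radial at lever angle a, z down
    y=Rp@np.array([np.sin(a),np.cos(a),0]); z=np.array([0,0,-1.]); return np.column_stack([np.cross(y,z),y,z])
def arc(a,z,r=.090): return W([r*np.sin(a),.055+r*np.cos(a),z])
E
python3 - <<'E'
from h import *
for a in np.arange(-.3,1.4,.2): print(round(a,2),robot.ik(arc(a,.18),ori(a)))
a=-.3
p=robot.read_position()
robot.move_gripper(0.0); print(robot.read_t())
robot.servo_line([p[0],p[1],.34],speed=.2); print(robot.read_t())
robot.goto(arc(a,.33),ori(a)); print(robot.read_t())
robot.servo_line(arc(a,.181),ori(a),speed=.12)
print(robot.read_t(),robot.read_position(),arc(a,.181),robot.read_force())
snap('scene','s1');snap('top','t1')
crop('scene1' if 0 else 's1',180,90,320,220,5,'c4')
E
```

```text
-0.3 [ 36.03725193   3.93559355 -27.3776082    0.         -58.68679826
 -88.94851808]
-0.1 [  35.85293395    5.62118881  -25.47898459    0.          -58.8998266
 -100.22335599]
0.1 [  35.25615379    7.35323867  -23.45083871    0.          -59.19592263
 -111.08573175]
0.3 [  34.31373918    9.06074582  -21.37579128    0.          -59.5634629
 -121.60247304]
0.5 [  33.09152179   10.68423669  -19.3342552     0.          -59.98150812
 -131.83941154]
0.7 [  31.65113386   12.17455799  -17.40232549    0.          -60.42311653
 -141.85817952]
0.9 [  30.04895998   13.49133974  -15.65009477    0.          -60.8585655
 -151.71516154]
1.1 [  28.33631566   14.60168696  -14.1401343     0.          -61.25817874
 -161.46167312]
1.3 [  26.56023907   15.47930675  -12.92599357    0.          -61.59469968
 -171.14475243]
1.525
2.2417
5.1083
6.5 [0.46691996 0.10239819 0.18164311] [0.46650452 0.10220907 0.181     ] [0.06288332 0.61796653 0.29443033]
```

View pics/c4.png

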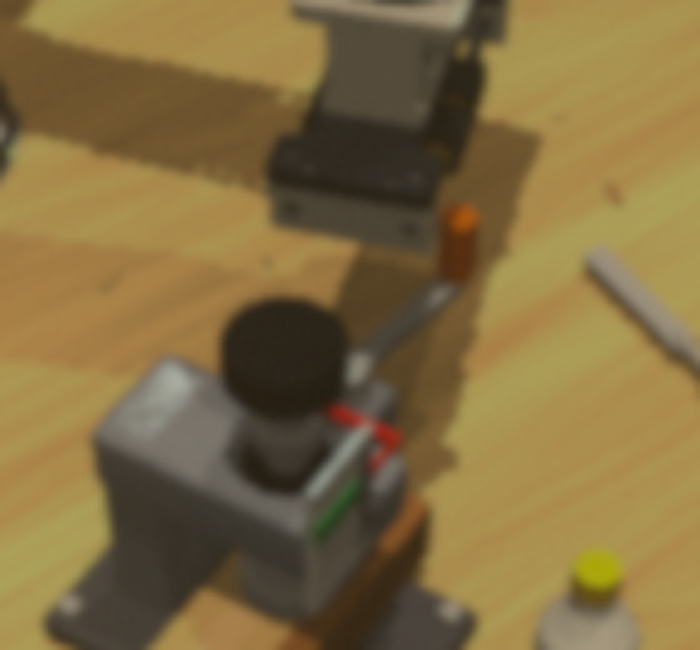

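The shut gripper sits behind the handle, at (460,245) in the crop, with nothing touched. Now I'll sweep the arc.

Run:
```python
from h import *
for a in np.arange(-.15,1.31,.15):
    robot.servo_line(arc(a,.181),ori(min(a,1.2)),speed=.08)
    print(round(a,2),robot.read_t(),robot.read_force().round(1))
snap('top','t2');snap('scene','s2'); crop('top' and 't2',205,140,315,250,5,'c5'); crop('s2',180,90,320,220,5,'c6')
```

```text
-0.15 6.9167 [-0.8 -0.1 -0.7]
0.0 7.2333 [ 0.1 -0.7 -0.3]
0.15 7.55 [-0.2  0.7 -0.6]
0.3 7.8667 [-0.7 -1.2 -1. ]
0.45 8.1833 [-0.5  1.  -0. ]
0.6 8.5 [0.4 0.4 0.6]
0.75 8.8167 [ 0.7 -0.2  1. ]
0.9 9.1333 [0.3 0.2 0.2]
1.05 9.45 [ 0.1  0.4 -0.5]
1.2 9.7667 [ 0.1 -0.9  0.3]
```

View pics/c6.png

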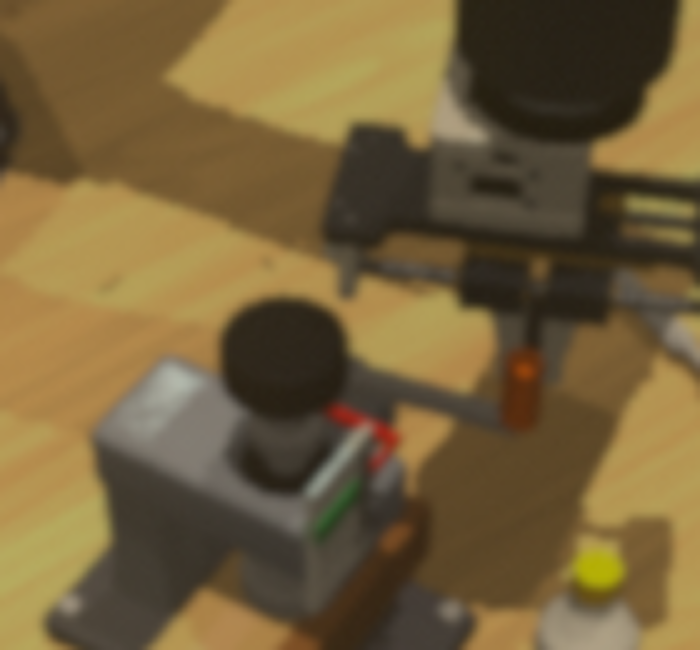

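View pics/c5.png

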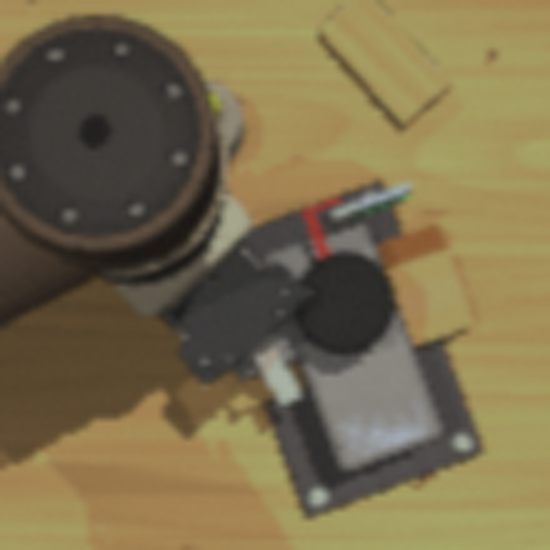

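The gripper is still behind the handle. The handle top is at crop (524,366), so I'll compute the lever angle from that.

```bash
cat >> h.py <<'E'
def lever(p,u0,v0):
    q=Rp.T@(onz('scene',o(p[0],u0),o(p[1],v0),.208)-P0); return np.arctan2(q[0],q[1]-.055),q
E
python3 - <<'E'
from h import *
print(lever((524,366),180,90),robot.read_position(),arc(1.2,.181))
E
```

```text
(np.float64(1.4822995601560056), array([0.09252481, 0.06320959, 0.208     ])) [0.58830741 0.08979436 0.18107588] [0.58855328 0.08963294 0.181     ]
```

```bash
cat >> h.py <<'E'
def onx(u,v,x=.056):
    a,d=ray('scene',u,v); a=Rp.T@(a-P0); d=Rp.T@d; return a+d*(x-a[0])/d[0]
E
python3 - <<'E'
from h import *
a=1.25
robot.servo_line(arc(a,.181),ori(1.2),speed=.08); print(robot.read_force().round(1))
robot.servo_line(arc(1.05,.181),ori(1.1),speed=.12)
robot.servo_line(arc(1.0,.30),ori(1.0),speed=.15); print(robot.read_t())
im,d=snap('scene','s3'); crop('s3',180,90,320,220,5,'c7')
im=np.load('pics/scene0.npz')['im'].astype(int)
g=(im[:,:,1]-np.maximum(im[:,:,0],im[:,:,2])); r=im[:,:,0]-im[:,:,1:].max(2)
print(g[180:202,238:256].clip(0)); print(r[168:188,244:264].clip(0))
f=lambda p:onx((p[0]+.5)/14-.5+225,(p[1]+.5)/14-.5+165)
for k,p in dict(bandL=(262,440),bandR=(370,308),topR=(405,155),topL=(235,345),tip=(412,258),elbow=(485,180)).items(): print(k,f(p).round(4))
E
```

```text
[-1.4  0.6  1.4]
11.3583
[[ 0  0  0  0  0  0  0  0  0  1  4  4  2  0  0  0  0  0]
 [ 0  0  0  0  0  0  0  0  1  3  4  2  0  0  0  0  0  0]
 [ 0  0  0  0  0  0  0  2  3  4  2  0  0  0  0  0  0  0]
 [ 0  0  0  0  0  0  2  4  4  2  0  0  0  0  0  0  0  0]
 [ 0  0  0  0  0  1  4  4  3  0  0  0  0  0  0  0  0  0]
 [ 0  0  0  0  0  3  5  4  1  0  0  0  3  4  0  0  0  0]
 [ 0  0  0  0  3  5  4  1  0  0  0  6 14 13  3  0  0  0]
 [ 0  0  0  2  4  4  2  0  0  0  5 18 23 17  1  0  0  0]
 [ 0  0  0  1  3  1  0  0  0  2 15 25 25 12  0  0  0  0]
 [ 0  0  0  0  0  0  0  0  1 12 23 26 18  6  0  0  0  0]
 [ 0  0  0  0  0  0  0  0 10 21 27 20  9  1  0  0  0  0]
 [ 0  0  0  0  0  0  0  8 20 25 22 12  1  0  0  0  0  0]
 [ 0  0  0  0  0  0  7 19 26 22 13  3  0  0  0  0  0  0]
 [ 0  0  0  0  0  5 17 27 25 15  5  0  0  0  0  0  0  0]
 [ 0  0  0  0  2 12 25 26 18  7  0  0  0  0  0  0  0  0]
 [ 0  0  0  1  7 17 23 19  9  1  0  0  0  0  0  0  0  0]
 [ 0  0  0  1  6 14 16  9  1  0  0  0  0  0  0  0  0  0]
 [ 0  0  0  0  2  8  8  2  0  0  0  0  0  0  0  0  0  0]
 [ 0  0  0  0  0  3  2  0  0  0  0  0  0  0  0  0
[... 925 characters left out ...]
 16 15 15]
 [ 7  4  2  0  0  0  0  2  6 11 22 40 59 61 40 21 15 14 15 16]
 [ 5  1  0  0  0  0  2  5  9 19 40 58 63 47 24 13 13 14 17 18]
 [ 2  0  0  0  0  2  6  7 10 27 53 64 52 27 13  9 11 15 18 21]
 [ 0  0  0  0  1  5  6  7 10 26 43 47 29 14  8  7 10 15 20 21]
 [ 0  0  0  1  4  6  5  4  8 16 25 23 15  8  6  6 10 16 21 23]
 [ 0  0  0  4  5  2  0  0  3 10 12 10  8  6  5  6 10 16 23 25]
 [ 0  0  2  6  2  0  0  0  0  6  7  6  6  6  6  7 11 18 24 26]
 [ 0  2  5  3  0  0  0  0  0  5  6  5  6  6  5  8 12 21 26 26]]
bandL [ 0.056  -0.0597  0.1884]
bandR [ 0.056  -0.0267  0.1886]
topR [ 0.056  -0.0164  0.2154]
topL [ 0.056  -0.0671  0.2183]
tip [ 0.056  -0.0135  0.1884]
elbow [0.056  0.0101 0.1857]
```

View pics/c7.png

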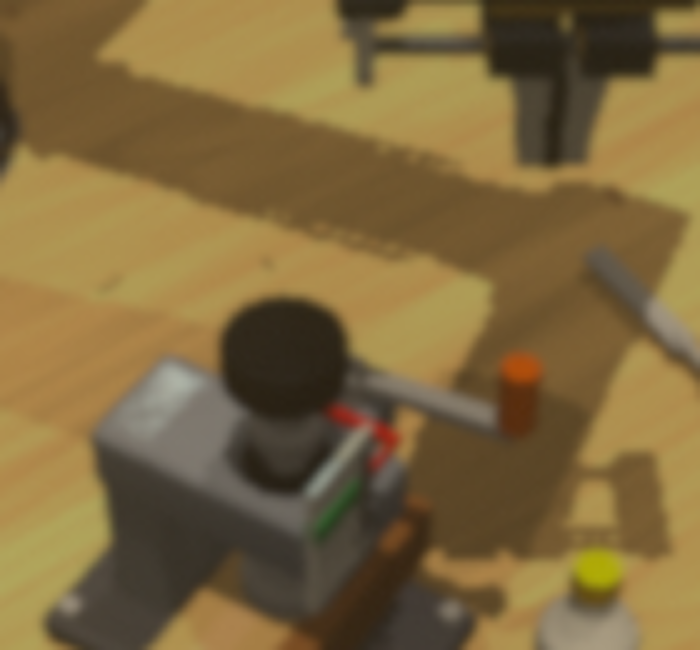

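The lever stands at about 1.47 rad and is clear of the gripper. The band middle is at about z 0.188, so the stroke should be around 12 mm. Next I'll find contact with the knob and push partway.

Run:
```python
from h import *
print(lever((521,364),180,90)[0], onx(247,190.1), onx(243,194.6),onx(250,187.3))
c=W([0,0,0]); R=ori(.6)
robot.goto([c[0],c[1],.275],R); print(robot.read_t())
robot.servo_line([c[0],c[1],.242],R,speed=.1); robot.dwell(.1); print('free',robot.read_force())
for z in (.236,.232,.228,.2255):
    robot.servo_line([c[0],c[1],z],R,speed=.03); robot.dwell(.15)
    print(z,robot.read_position().round(4),robot.read_force().round(1),robot.read_t())
snap('scene','s4'); crop('s4',225,165,275,215,14,'c8')
```

```text
1.4758174868406129 [ 0.056      -0.04381948  0.19288862] [ 0.056      -0.06061851  0.19403578] [ 0.056      -0.03092735  0.1900394 ]
12.025
free [0.04228631 0.21186576 0.34742874]
0.236 [ 0.5396 -0.0213  0.2361] [ 0.4  0.6 -0.5] 13.1083
0.232 [ 0.5399 -0.0214  0.2326] [-0.2 -0.1  5.6] 13.5417
0.228 [ 0.5399 -0.0213  0.2288] [-1.7 -0.2  7. ] 13.975
0.2255 [ 0.5399 -0.0213  0.2264] [-2.1 -0.2  7.6] 14.375
```

View pics/c8.png

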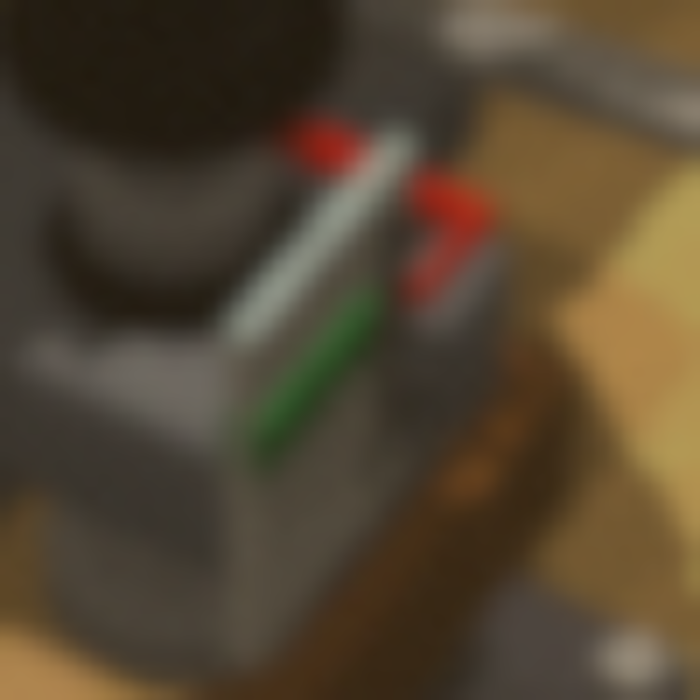

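Run:
```python
from h import *
for nm in('scene0','s3'):
  im=np.load(f'pics/{nm}.npz')['im'].astype(float)
  g=(im[:,:,1]-np.maximum(im[:,:,0],im[:,:,2]))
  for c in range(244,251):
    w=g[184:200,c].clip(2)-2; rows=np.arange(184,200); m=rows>(187-(c-250)*1.22-5); w=w*m
    vg=(w*rows).sum()/w.sum()
    b=im[:,c,2]; est=int(round(182-(c-247)*1.12)); k=np.arange(est-4,est+5); ww=(b[k]-np.minimum(b[k[0]],b[k[-1]])).clip(0); 
    j=k[np.argmax(b[k])]; l=np.arange(j-2,j+3); q=b[l]-b[l].min(); vt=(q*l).sum()/q.sum()
    print(nm,c,round(vg,2),onx(c,vg)[1:].round(4),round(vt,2),onx(c,vt,.054)[1:].round(4))
R=lambda u,v:(Rp.T@(onz('scene',u,v,.2)-P0)).round(4)
print('tip at z.2:',R((412.5)/14-.5+225,(258.5)/14-.5+165))
```

```text
scene0 244 194.5 [-0.0565  0.1903] 185.54 [-0.053   0.2156]
scene0 245 193.52 [-0.0523  0.1895] 184.53 [-0.0489  0.2151]
scene0 246 192.44 [-0.0481  0.1891] 183.42 [-0.0448  0.2148]
scene0 247 191.24 [-0.0438  0.189 ] 181.87 [-0.0406  0.216 ]
scene0 248 189.95 [-0.0395  0.1893] 180.48 [-0.0364  0.2166]
scene0 249 188.73 [-0.0352  0.1893] 179.36 [-0.0322  0.2164]
scene0 250 187.78 [-0.0309  0.1884] 178.25 [-0.028   0.2162]
s3 244 194.53 [-0.0565  0.1902] 185.57 [-0.053   0.2155]
s3 245 193.6 [-0.0523  0.1892] 184.52 [-0.0489  0.2151]
s3 246 192.51 [-0.0481  0.1888] 183.48 [-0.0448  0.2146]
s3 247 191.38 [-0.0438  0.1885] 182.38 [-0.0406  0.2143]
s3 248 190.12 [-0.0395  0.1887] 180.78 [-0.0364  0.2157]
s3 249 188.87 [-0.0352  0.1888] 179.45 [-0.0322  0.2161]
s3 250 187.91 [-0.0309  0.1879] 178.33 [-0.0279  0.2159]
tip at z.2: [ 0.0613 -0.0227  0.2   ]
```

The band middle is at 0.189 m, and the scale-top check agrees (0.2155 against 0.216). I need an 11 mm stroke, so TCP z about 0.224.

Run:
```python
from h import *
p=robot.read_position(); c=W([0,0,0]); 
robot.servo_line([c[0],c[1],.2229],speed=.03); robot.dwell(.6)
print(robot.read_position().round(4),robot.read_force().round(1),robot.read_t())
snap('scene','s5'); crop('s5',225,165,275,215,14,'c9'); snap('top','t5')
im=cv2.imread('pics/s5.png'); t=(np.array([440,330])+.5)/14
# predicted pixels: pointer tip at band height, band bounds
for z in(.195,.189,.183): print(z,[(round((a-225+.5)*14),round((b-165+.5)*14)) for a,b in [proj('scene',W([.0613,-.0227,z]))]])
```

```text
[ 0.5399 -0.0213  0.224 ] [-1.9  1.5  8.4] 15.275
0.195 [(412, 279)]
0.189 [(411, 304)]
0.183 [(411, 329)]
```

View pics/c9.png

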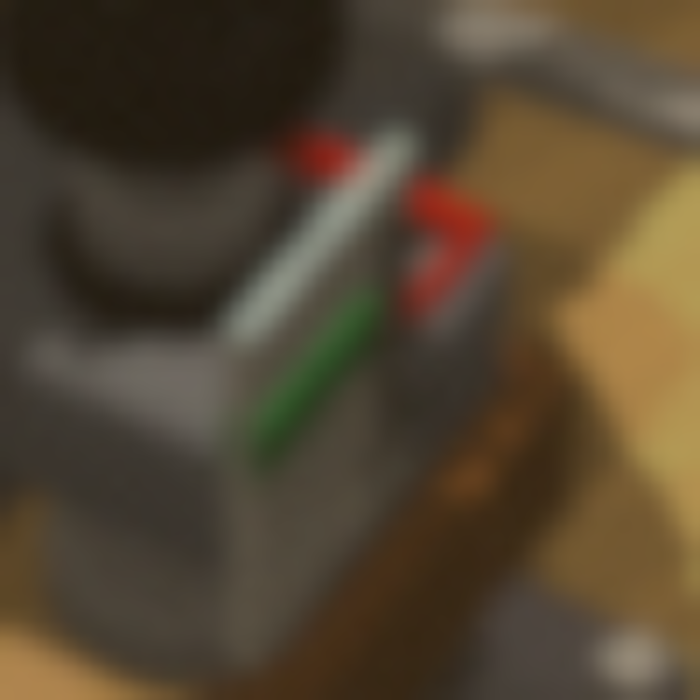

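View pics/s5.png

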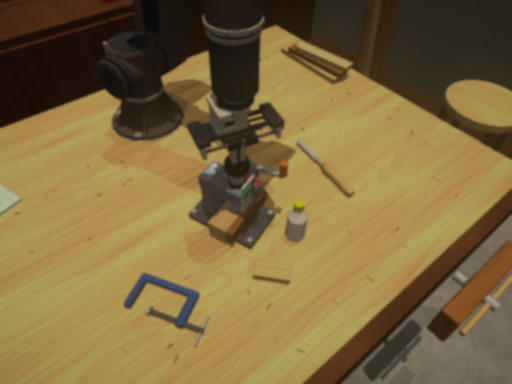

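The pointer tip is at crop (412,300), against a predicted (411,304) for the band middle. The force is 8.4 N, which the spring law puts at about 11 mm of travel. The lever is still free and the bystanders sit at the same pixels as before. Handing in.

Run:
```python
from h import *
robot.job_done(); print(robot.read_t(),robot.read_position(),robot.read_force())
```

```text
the job is handed in; nothing more can be done
the job is handed in; nothing more can be done
```

I swung the cam lever to about 1.47 rad with the shut fingers. I then pushed the palm knob down about 11 mm and handed the job in at about 15 s, still holding it. `job_done` gives no verdict.

- **Pointer:** the last check put the tip at about z 0.189 m, level with the band middle, which I measured at 0.189 m (to about 2 mm). An early rough reading of the band middle came out at up to 0.194 m because I had picked the wrong pixel row. After correcting it, the band estimate agreed with the scale's known top height.
- **Push:** the force was 8.4 N upward on the tool, which fits the spring law for 11 mm of travel.
- **Bystanders:** the chisel, clamp, offcut and glue bottle looked unmoved in the last scene picture. I didn't measure their positions again.
- **Not checked:** I tried to read position and force after handing in, but the robot no longer answered.

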